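Carry the loose pattern roller on its open-sided board to the drying rack

TASK

The freshly varnished pattern roller lies loose and off to one side on its open-sided carrying board. Lift the board well clear of the bench by its handle bar, let the roller roll back under the handle and keep it steady there, in the middle, for at least five seconds while the board is in the air; then set the board down gently, square and central on the black wire drying rack, and let go with the roller at rest in the middle. Never touch the roller or let it roll off, keep the board close to level, and leave the jars and the brush cup alone.

Things in the scene. Friction and masses are not known exactly. Their poses are not given: they have to be found in the camera images.
- carrier: Carrying board, 0.5 kg with handle, starts on the bench. Grey flat deck 200 mm (x) by 300 mm (y), 8 mm thick; both y sides open, no lip. Across each x end a wooden cheek 12 mm thick, 60 mm high (its middle 30 mm: 180 mm high). Hanging, it dips to the roller's side: with the roller 100 mm off the middle, the handle must turn about 0.1 rad to keep the deck level. Origin: centre of the underside.
- roller: Pattern roller, 0.32 kg, 160 mm long with stubs: dark carved drum, two brass collars of 45 mm radius. Origin: centre, on its axis; its x axis is its axis, along the carrier's x (8 mm play to each cheek). Starts 55 to 95 mm off the middle line, towards the carrier's +y. Rolls along the carrier's y like a solid cylinder: acceleration 2/3 g x slope, after a drag worth 0.011 rad of slope.
- rack: Black wire drying rack, fixed on the bench: 230 mm along its x, 334 mm along its y, flat level top 50 mm above the bench, no rim. Origin: centre of its underside. The board belongs centred on top, its y along the rack's y (either way round).
- rack_top (a point): Centre of the rack's top, 50 mm above the bench; axes as the rack's.
- carrier_grip (a point): Centre of the flat-sided wooden handle bar, 163 mm above the board's underside: the bar runs along the carrier's x over the middle, 168 mm long, 26 mm wide (y), 34 mm high, open below. It turns about its length in rubber bushes in the cheeks, a spring of 5 N m/rad with damping 0.2 N m s/rad, at rest square to the board. Pinch it here across its width. Axes: the bar's.
- jar_big: White jar with black lid, radius 42 mm, 105 mm high. Origin: centre of its underside. To be left alone.
- jar_small: White jar with black lid, radius 30 mm, 75 mm high. Origin: centre of its underside. To be left alone.
- brush_cup: Grey cup with brushes standing in it, radius 38 mm, about 215 mm high with the brushes. Origin: centre of its underside. To be left alone.
Things that resemble listed ones, but are neither listed nor needed, are in the scene too. What is shaped like the roller but blue, purple or turquoise is not meant.

How it is judged:
On the way:
1. the board is held in the air, 32 mm or more above the bench and clear of the rack, with the roller within 25 mm of its middle line, for 4 s on end (height (world z) of carrier above 0.032 m and contact force between carrier and rack below 0.1 N and y of roller in the frame of carrier between -0.025 and 0.025 m), for 4 s.
At the end, for the whole second after the job is handed in: The board lies flat on the rack's top (within 6 mm of height, level within 0.04 rad), its centre within 30 mm of the rack's centre and square to it within 0.12 rad, let go, with the roller at rest (under 0.03 m/s) on the board within 35 mm of its middle line (horizontal distance between carrier and rack_top below 0.03 m and z of carrier in the frame of rack_top between -0.006 and 0.006 m and angle between carrier's own z axis and vertical below 0.04 rad and angle between the y axis of carrier and the y axis of rack, either way round below 0.12 rad and y of roller in the frame of carrier between -0.035 and 0.035 m and z of roller in the frame of carrier between 0.047 and 0.059 m and linear speed of roller below 0.03 m/s and linear speed of carrier below 0.02 m/s); the robot touches nothing.
It fails at once if the roller comes to an open side of the board (its axis 145 mm or more off the middle) or leaves the board (y of roller in the frame of carrier above 0.145 m or y of roller in the frame of carrier below -0.145 m or z of roller in the frame of carrier above 0.075 m).
It fails at once if the robot touches the roller (contact force between any of the fingers, the arm and roller above 0.3 N).
It fails at once if the board tips by more than 0.25 rad (angle between carrier's own z axis and vertical above 0.25 rad).
It fails at once if the board is slammed on the rack (more than 60 N) (contact force between carrier and rack above 60 N).
It fails at once if a jar or the brush cup is moved by more than 30 mm or tipped (distance of any of jar_big, jar_small, brush_cup from where it was at the start of the episode above 0.03 m or angle between any of jar_big, jar_small, brush_cup's own z axis and vertical above 0.4 rad).
It also fails if it takes over 64 s, if anything falls off the work surface, if the arm or the gripper's body presses on something with over 40 N, if the wrist force passes 120 N, or if a joint passes its speed limit or range.

ROBOT

A 6-joint arm with a two-finger parallel gripper is mounted at the origin on the work surface. World frame = base frame: x ahead of the robot, y to its left, z up, the work surface at z = 0. Lengths are in m, angles in rad, forces in N, time in s.
With the tool pointing down it reaches from about 0.3 to 0.875 m from the base axis. Payload 6.4 kg.
Tool frame: the origin (TCP) lies midway between the tips of the shut fingers; the grasp point (between the pads) lies 19 mm behind it; z points along the fingers, y is the line along which they close (so a half turn about z gives the same grasp; the last joint's range is limited). The gripper opens to 85 mm and grips with 20 to 120 N. Pads are 22 mm wide; open, the fingers measure 114 mm over their backs; the gripper's body (76 mm by 85 mm) begins 54 mm behind the grasp point. The pads swing forward as they close: fully open they stand 13 mm farther back than shut.
Start: joints at [-1.536, 0.181, 1.607, -0, 1.354, -0.206], TCP at [0.137, -0.558, 0.231] pointing down, gripper open.
Joint ranges: [-2.99, 2.99], [-0.89, 2.07], [0.3, 2.58], [-1.14, 4.28], [0, 2.63], [-3.12, 3.12]. Speed limits (rad/s): [2.57, 2.57, 3.01, 3.14, 3.14, 3.14].

INTERFACE

Orientations are given as a unit quaternion [w, x, y, z].
In Python, from bench import * gives the robot as it stands.
- The arm moves only by the tool play_rows, never from a script. Its argument "plan" is a list of rows, each a list of 3 entries, a list of its own where there are three numbers: the finger opening in mm, from 0 to 85.4, then the shift along the tool's x, y, z normalised to -1 to 1, where 1 is 40 cm, then the turn about the tool's z normalised to -1 to 1, where 1 is pi rad. A call has 1 to 10 rows; each row is the pose to reach, as a shift and turn from the pose commanded when the call began, along the tool's axes at that moment, turning the shorter way round; what a row does not reach only later rows make up. A row lasts 1/10 s, in which the tool goes at most 50 mm and 8.59 degrees, less where a joint would pass 70% of its speed; a pose out of reach is approached as far as the arm can. A call with a number of a shift or a turn outside -1 to 1 is refused whole. A call with a gripper value outside its range is refused whole. The fingers move at their own pace and stop on an object; the grip force is fixed at half the most. Time passes only in rows, so rows that repeat a pose let the fingers close. It gives the time, the measured TCP pose, the force, the opening and the grip force at its end, in the units of the state.
- get_obs(): the state, without advancing time (a new reading comes with each control period).
- camera(name): name is "scene" or "top" or "wrist"; returns a dict with "image" (480x640x3 uint8, red, green, blue), "range_z" (480x640 float32, m along the optical axis (not along the pixel's ray), 0 where there is no reading), "intrinsics" (3x3 intrinsics, pixels), "rvec" (rotation vector, rad) and "tvec" (3), from world to camera coordinates, as OpenCV has them; the wrist camera has in their place "T_tool_cam" (4x4, takes a point from camera to tool coordinates, whose origin is the TCP and whose axes are the flange's). Camera axes: x right, y down, z forward; pixel columns grow to the right and rows downward; lengths in m; the calibration is good to about 2 mm. The wrist camera is an equidistant fisheye: a pixel r from the principal point sees the ray r / f radians off the axis. A picture is of the moment at which its call begins: read the wrist's pose just before it.
- hand_in(): hands the job in; it is judged then, once.
Trained networks look in a picture, given as the dict that the camera call returned (one of the last four; its "shot" number tells which), for a name from the list of things; names that differ only in an ending like _2 or _b are one class to them, and where a whole thing is asked for, a point or a joint stands for the part that bears it (a point fixed in the world has none). Each returns a list of dicts, best first, with "conf" (0 to 1); they miss things now and then, are a little off and sometimes report something else, mostly with a low value. They report only what shows in the picture. A call takes as long as a camera call. They do not tell look-alikes from the thing itself.
- search_frame(picture, label): "rect" ([centre column, centre row, width, height] in pixels, round what is visible of it).
- masks_of(picture, label): "mask" (480x640 bool, what is visible of it) and "rect" ([centre column, centre row, width, height] in pixels, round what is visible of it).
The state is a dict: "time_s": time; "q": joint angles; "dq": joint speeds; "joint_efforts": joint torques, N m; "eef_pos": TCP position; "eef_rot": TCP orientation; "wrist_force": force on the tool from outside, world axes, zero at the start; "torque": the same for the moment, N m; "opening": opening from 0.0 (shut) to 1.0 (fully open); "grasp_force": force on a finger pad.
Only numpy, scipy, OpenCV 4.12 (cv2) and the standard library are available. Lean on these libraries where they do the work, as an engineer would, in place of code of your own. Each camera call takes 0.05 s, during which the arm holds its last target. There are 200 camera calls.

## Working session

There is one attempt and no reset: what is moved stays moved. The work goes in short steps, Python scripts to look and compute and a tool call to move; the robot and the scene stay as the last step left them, time stands still between calls to the robot, and variables do not carry over. Pictures are saved under pics/ and viewed, at most 10 in all, crops included, and the job is handed in when it is done.

Besides the shell and the picture viewer there is one more tool, called after "Request:" as name([rows], argument=value, ...), one row to a line, values as JSON. play_rows: Moves the arm, as the interface text tells. Its arguments: {"type":"object","properties":{"plan":{"type":"array","items":{"type":"array"}}},"required":["plan"]}

```bash
mkdir -p pics; ls; python3 - <<'E'
from bench import *
import cv2, numpy as np
o=get_obs(); print(o)
for n in ["scene","top"]:
    c=camera(n); cv2.imwrite(f"pics/{n}0.png",c["image"][:,:,::-1]); print(n,c["rvec"],c["tvec"],c["intrinsics"])
    for l in ["carrier","roller","rack","carrier_grip","jar_big","jar_small","brush_cup"]:
        print(l,[(round(d["conf"],2),np.round(d["rect"]).tolist()) for d in search_frame(c,l)][:4])
E
```

```text
pics
{'time_s': 0.0, 'q': array([-1.53628320e+00,  1.81528692e-01,  1.60799851e+00,  1.95194215e-05,
        1.35377603e+00, -2.06273042e-01]), 'dq': array([-0.00038795, -0.00111684, -0.00182446, -0.00030303, -0.00041511,
        0.00094325]), 'joint_efforts': array([-3.49793218e-04, -4.44868934e+01, -3.51338124e+01, -3.70267790e-04,
        9.11302603e-03, -2.35544763e-05]), 'eef_pos': array([ 0.13713718, -0.55785294,  0.23039567]), 'eef_rot': array([-8.51319729e-04,  9.92761392e-01,  1.20100318e-01,  8.28558019e-05]), 'wrist_force': array([-0.52306628,  0.19352154,  1.27487646]), 'torque': array([-0.00162521, -0.01576303, -0.02989169]), 'grasp_force': 0.0, 'opening': 1.002320544872922}
scene [ 2.02484222  1.19938127 -0.54637922] [-0.14425812 -0.20788527  1.52778884] [[433.57232356   0.         314.67944598]
 [  0.         433.57232356 245.72393891]
 [  0.           0.           1.        ]]
carrier [(0.62, [269.0, 283.0, 142.0, 125.0]), (0.21, [422.0, 248.0, 140.0, 98.0])]
roller [(0.84, [300.0, 268.0, 41.0, 48.0]), (0.78, [272.0, 370.0, 68.0, 62.0]), (0.66, [188.0, 245.0, 60.0, 30
[... 215 characters left out ...]
.0, 331.0, 48.0, 91.0])]
top [ 2.13986085 -2.20060017  0.06841441] [-0.07354476  0.48652456  1.13273235] [[517.78066878   0.         323.89802219]
 [  0.         517.78066878 237.38535003]
 [  0.           0.           1.        ]]
carrier [(0.89, [392.0, 242.0, 147.0, 109.0])]
roller [(0.97, [462.0, 363.0, 72.0, 60.0]), (0.9, [434.0, 142.0, 54.0, 64.0]), (0.89, [350.0, 247.0, 46.0, 72.0]), (0.78, [530.0, 235.0, 53.0, 71.0])]
rack [(0.67, [178.0, 233.0, 163.0, 123.0])]
carrier_grip [(0.97, [396.0, 243.0, 15.0, 87.0])]
jar_big [(0.67, [272.0, 109.0, 43.0, 48.0]), (0.64, [391.0, 243.0, 144.0, 106.0])]
jar_small [(0.92, [206.0, 123.0, 35.0, 36.0])]
brush_cup [(0.62, [353.0, 100.0, 50.0, 73.0])]
```

View pics/top0.png

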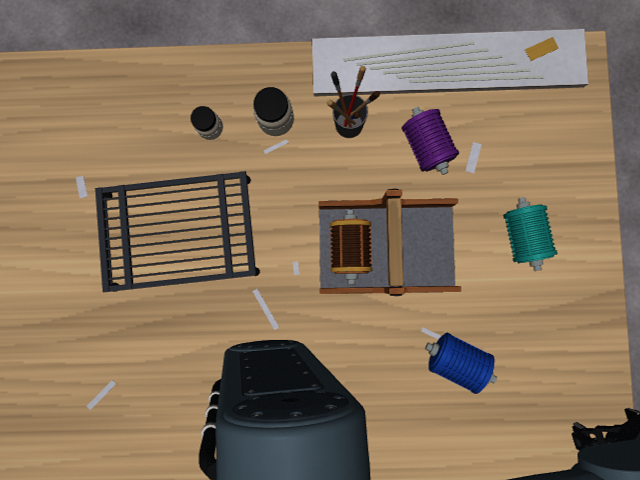

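View pics/scene0.png

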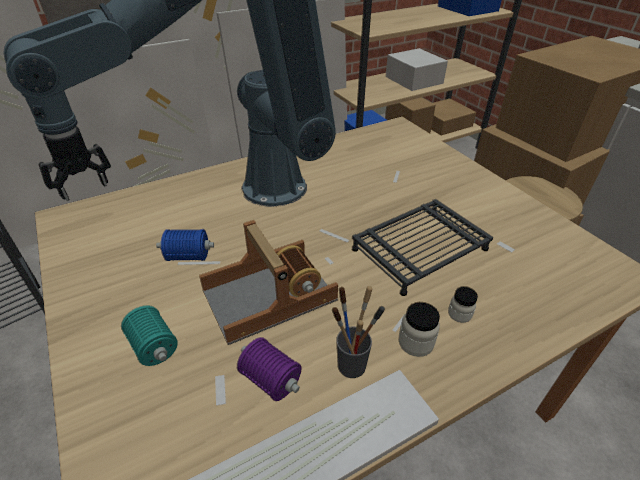

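The top view shows the board at about (388,245), with the dark roller at (350,247) on its +y side and the bar at (396,243). The rack is at (178,233). The jars and cup stand beyond them at rows 100–125, and the coloured rollers are decoys. Next I'll measure poses from the range images.

```bash
cat > h.py <<'E'
from bench import *
import cv2, numpy as np
from scipy.spatial.transform import Rotation as R
def cloud(n="top"):
    c=camera(n); z=c["range_z"].astype(float); K=c["intrinsics"]
    v,u=np.mgrid[:480,:640]
    P=np.stack([(u-K[0,2])/K[0,0]*z,(v-K[1,2])/K[1,1]*z,z],-1)
    M=cv2.Rodrigues(np.array(c["rvec"]))[0]
    W=(P-np.array(c["tvec"]))@M
    W[z<=0]=np.nan
    return c,W
def rect(P):
    (cx,cy),(w,h),a=cv2.minAreaRect(P[:,:2].astype(np.float32)); 
    return np.round([cx,cy,w,h,a],4)
def clean(m): return cv2.morphologyEx(m.astype(np.uint8),cv2.MORPH_OPEN,np.ones((2,2)))>0
def fitline(P): # direction & centre
    vx,vy,x,y=cv2.fitLine(P[:,:2].astype(np.float32),cv2.DIST_HUBER,0,.002,.001).ravel(); return np.round([x,y,np.degrees(np.arctan2(vy,vx))],4)
def tool():
    o=get_obs(); r=R.from_quat(o["eef_rot"][[1,2,3,0]]); return o,r
E
python3 - <<'E'
from h import *
c,W=cloud()
Z=W[...,2]
def reg(u0,u1,v0,v1,z0,z1):
    m=np.zeros(Z.shape,bool); m[v0:v1,u0:u1]=True
    return clean(m&(Z>z0)&(Z<z1))
m=reg(380,412,185,300,.165,.195); P=W[m]; print("bar",len(P),rect(P),fitline(P),np.median(P[:,2]))
for nm,a in dict(ck1=(315,465,190,215,.045,.075),ck2=(315,465,280,300,.045,.075)).items():
    P=W[reg(*a)]; print(nm,len(P),rect(P),fitline(P))
m=reg(310,470,185,300,.03,.21); print("all cheeks",rect(W[m]))
m=reg(325,372,205,290,.08,.12); P=W[m]; print("roller",len(P),rect(P),P[:,2].max(),fitline(P))
m=reg(90,265,165,297,.038,.062); P=W[m]; print("rack",len(P),rect(P),np.median(P[:,2]))
m=reg(300,310,200,280,-.1,.1);print("bench z",np.median(W[m][:,2]))
for nm,a in dict(jb=(250,298,85,137,.08,.13),js=(188,225,100,142,.05,.1),cup=(325,385,60,140,.03,.25)).items():
    P=W[reg(*a)]; print(nm,len(P),rect(P),P[:,2].max())
o,r=tool(); print(r.as_matrix().round(4))
E
```

```text
bar 1527 [ 4.65100e-01 -2.62200e-01  3.14000e-02  2.36700e-01  8.00729e+01] [0. 0. 0.] nan
ck1 786 [ 0.5444 -0.2349  0.0323  0.3122  1.2487] [0. 0. 0.]
ck2 700 [ 3.69300e-01 -2.33100e-01  3.13300e-01  2.92000e-02  8.85547e+01] [0. 0. 0.]
all cheeks [ 0.4493 -0.2473  0.147   0.3601 49.0448]
roller 1590 [nan nan  0.  0.  0.] nan [0. 0. 0.]
rack 7226 [0.5008 0.2511 0.2293 0.3542 5.8085] nan
bench z nan
jb 1058 [7.57300e-01 1.48000e-02 5.00000e-02 6.81000e-02 4.59268e+01] nan
js 528 [ 0.7506  0.1677  0.0439  0.0484 39.7167] nan
cup 1359 [ 0.7835 -0.1632  0.0802  0.1725 60.0397] nan
[[ 0.9712  0.2385  0.    ]
 [ 0.2385 -0.9712 -0.    ]
 [-0.      0.     -1.    ]]
```

```bash
sed -i 's/^def clean.*/def clean(m): return m\&(cv2.morphologyEx(m.astype(np.uint8),cv2.MORPH_OPEN,np.ones((3,3)))>0)/' h.py
python3 - <<'E'
from h import *
c,W=cloud()
Z=W[...,2]
def reg(u0,u1,v0,v1,z0,z1):
    m=np.zeros(Z.shape,bool); m[v0:v1,u0:u1]=True
    return clean(m&(Z>z0)&(Z<z1))
m=reg(380,412,185,300,.165,.195); P=W[m]; print("bar",len(P),rect(P),fitline(P),np.median(P[:,2]))
for nm,a in dict(ck1=(315,465,190,215,.045,.075),ck2=(315,465,280,300,.045,.075)).items():
    P=W[reg(*a)]; print(nm,len(P),rect(P),fitline(P))
m=reg(325,372,205,290,.09,.105); P=W[m]; print("roller",len(P),rect(P),P[:,2].max(),fitline(P),np.median(P,0))
m=reg(325,372,205,290,.05,.12); P=W[m]; print("roller",len(P),rect(P))
m=reg(90,265,165,297,.042,.06); P=W[m]; print("rack",len(P),rect(P),np.median(P[:,2]))
m=reg(300,310,200,280,-.1,.1);print("bench z",np.median(W[m][:,2]))
for nm,a in dict(jb=(250,298,85,137,.08,.13),js=(188,225,100,142,.05,.1),cup=(325,385,60,140,.03,.25)).items():
    P=W[reg(*a)]; print(nm,len(P),rect(P),P[:,2].max())
E
```

```text
bar 1528 [ 4.59800e-01 -2.23900e-01  3.00000e-02  2.04700e-01  8.89129e+01] [ 0.4587 -0.2241 -0.6424] 0.18004540055637422
ck1 758 [ 5.44300e-01 -2.25400e-01  2.97300e-01  3.15000e-02  8.93644e+01] [ 0.5515 -0.2949 89.487 ]
ck2 690 [ 3.72300e-01 -2.24100e-01  2.99500e-01  2.76000e-02  8.85105e+01] [ 0.3659 -0.2432 89.2822]
roller 838 [ 4.6020e-01 -1.4430e-01  4.7900e-02  1.0670e-01  8.9486e+01] 0.10193959669023697 [ 0.4583 -0.1441 -1.2383] [ 0.45710284 -0.14417519  0.09438137]
roller 2360 [ 4.60500e-01 -1.43300e-01  8.82000e-02  1.57600e-01  8.96987e+01]
rack 5216 [0.5055 0.2398 0.2307 0.3363 4.6728] 0.04863860097062566
bench z 0.00040358171066706634
jb 1041 [0.7642 0.0178 0.0741 0.0726 8.2847] 0.11055731167450558
js 533 [7.47700e-01 1.69000e-01 5.19000e-02 5.19000e-02 7.21853e+01] 0.08253783391738984
cup 1306 [ 0.7399 -0.1501  0.095   0.0986  9.5911] 0.22105866236830882
```

Request:
play_rows([
  [85, [0.1, -0.06, -0.075], 0.01],
  [85, [0.98, -0.62, -0.075], 0.081],
  [85, [0.98, -0.62, -0.075], 0.081],
  [85, [0.98, -0.62, -0.075], 0.081],
  [85, [0.98, -0.62, -0.075], 0.081],
  [85, [0.98, -0.62, -0.075], 0.081],
  [85, [0.98, -0.62, -0.075], 0.081],
  [85, [0.98, -0.62, -0.075], 0.081],
  [85, [0.98, -0.62, -0.075], 0.081],
  [85, [0.98, -0.62, -0.075], 0.081],
])

```text
time_s: 1.9
eef_pos: [0.4608, -0.2209, 0.2616]
eef_rot: [-0.0, 1.0, -0.005, 0.001]
wrist_force: [0.6, -0.2, -0.1]
opening: 0.991
grasp_force: 0.0
```

Request:
play_rows([
  [85, [0, 0, 0], 0],
  [85, [0, 0, 0], 0],
  [85, [0, 0, 0], 0],
  [85, [0, 0, 0], 0],
])

```text
time_s: 2.3
eef_pos: [0.458, -0.2252, 0.2613]
eef_rot: [0.0, 1.0, -0.008, -0.0]
wrist_force: [-0.2, -0.4, 0.9]
opening: 0.995
grasp_force: 0.0
```

```bash
python3 - <<'E'
from h import *
c,W=cloud("scene"); Z=W[...,2]
o,r=tool(); print(o["time_s"],o["eef_pos"],r.as_matrix().round(4),o["wrist_force"])
# scene-camera cross-check of bar
m=clean((Z>.172)&(Z<.19)&(abs(W[...,0]-.46)<.12)&(abs(W[...,1]+.224)<.04)); print(rect(W[m]),m.sum())
E
```

```text
2.35 [ 0.45801961 -0.22511922  0.2612956 ] [[ 9.999e-01 -1.570e-02 -1.000e-04]
 [-1.570e-02 -9.999e-01 -1.000e-04]
 [-1.000e-04  1.000e-04 -1.000e+00]] [-0.85452031 -0.83093114 -0.12479265]
[ 4.62500e-01 -2.25800e-01  2.98000e-02  2.04300e-01  8.91854e+01] 680
```

Request:
play_rows([
  [85, [0.003, 0, 0.05], 0],
  [85, [0.003, 0, 0.12], 0],
  [85, [0.003, 0, 0.2], 0],
  [85, [0.003, 0, 0.26], 0],
  [85, [0.003, 0, 0.285], 0],
  [85, [0.003, 0, 0.292], 0],
  [85, [0.003, 0, 0.292], 0],
  [60, [0.003, 0, 0.292], 0],
  [45, [0.003, 0, 0.292], 0],
  [35, [0.003, 0, 0.292], 0],
])

```text
time_s: 3.35
eef_pos: [0.4604, -0.2245, 0.1454]
eef_rot: [0.001, 1.0, -0.007, 0.001]
wrist_force: [0.1, -0.3, 0.0]
opening: 0.508
grasp_force: 0.0
```

Request:
play_rows([
  [30, [0, 0, 0], 0],
  [26, [0, 0, 0], 0],
  [22, [0, 0, 0], 0],
  [10, [0, 0, 0], 0],
  [0, [0, 0, 0], 0],
  [0, [0, 0, 0], 0],
  [0, [0, 0, 0], 0],
  [0, [0, 0, 0], 0],
])

```text
time_s: 4.15
eef_pos: [0.4601, -0.2246, 0.1451]
eef_rot: [0.0, 1.0, -0.007, 0.0]
wrist_force: [-2.1, -1.2, 5.8]
opening: 0.298
grasp_force: 58.8
```

```bash
cat >> h.py <<'E'
from scipy.optimize import least_squares
def roller_y(W):
    """board centre from the cheek tops, roller from its top surface (cylinder of 45 mm radius), in tool/world"""
    o,r=tool(); p=o["eef_pos"]; X=r.as_matrix()
    L=(W-p)@np.c_[X[:,0],-X[:,1],-X[:,2]]      # x bar, y left, z up, from the TCP
    zt=L[...,2]
    b=-0.144                                   # board underside below the TCP
    m=clean((abs(L[...,0])<.068)&(abs(L[...,1])<.145)&(zt-b>.035)&(zt-b<.112))
    Q=L[m]
    f=lambda a:np.hypot(Q[:,1]-a[0],Q[:,2]-a[1])-a[2]
    s=least_squares(f,[np.median(Q[:,1]),b+.053,.042],loss="soft_l1",f_scale=.002).x
    ck=clean((abs(L[...,0])>.08)&(abs(L[...,0])<.11)&(abs(L[...,1])<.17)&(abs(zt-b-.06)<.008))
    C=L[ck]; f=np.polyfit(C[:,1],C[:,2],1)
    return o,s,len(Q),(C[:,1].min()+C[:,1].max())/2,np.ptp(C[:,1]),f
def rep(n="top"):
    c,W=cloud(n); o,s,k,cy,span,f=roller_y(W)
    print(n,o["time_s"],"tcp",o["eef_pos"].round(4),"F",o["wrist_force"].round(1),"roller y,z,r",s.round(4),k,"cheek mid",round(cy,4),round(span,4),"tilt",f.round(4),"grasp",round(o["grasp_force"],1),round(o["opening"],3))
    return c,W
E
python3 - <<'E'
from h import *
rep(); rep("scene")
o,r=tool(); print(r.as_matrix().round(4))
E
```

```text
top 4.2 tcp [ 0.4601 -0.2246  0.1451] F [-0.8 -0.8  5.3] roller y,z,r [ 0.0812 -0.091   0.0413] 1441 cheek mid -0.0006 0.299 tilt [-0.     -0.0846] grasp 58.8 0.299
scene 4.25 tcp [ 0.4601 -0.2246  0.1451] F [-1.  -1.6  5.3] roller y,z,r [ 0.0808 -0.0825  0.0333] 1181 cheek mid -0.0002 0.2994 tilt [-0.0002 -0.0858] grasp 58.8 0.296
[[ 9.999e-01 -1.360e-02  6.000e-04]
 [-1.360e-02 -9.999e-01 -1.000e-03]
 [ 6.000e-04  1.000e-03 -1.000e+00]]
```

Request:
play_rows([
  [0, [0, -0.025, 0], 0],
  [0, [0, -0.1, 0], 0],
  [0, [0, -0.2125, 0], 0],
  [0, [0, -0.2875, 0], 0],
  [0, [0, -0.3125, 0], 0],
  [0, [0, -0.3125, 0], 0],
  [0, [0, -0.3125, 0], 0],
])

```text
time_s: 4.95
eef_pos: [0.462, -0.097, 0.1451]
eef_rot: [-0.002, 1.0, -0.006, 0.0]
wrist_force: [-0.2, 11.0, 10.2]
opening: 0.295
grasp_force: 61.2
```

```bash
python3 - <<'E'
from h import *
rep(); rep()
c,W=rep("scene"); cv2.imwrite("pics/s1.png",c["image"][:,:,::-1])
E
```

```text
top 5.0 tcp [ 0.462 -0.097  0.145] F [-0.3 10.6 11. ] roller y,z,r [ 0.0097 -0.0921  0.043 ] 349 cheek mid -0.0007 0.2986 tilt [-0.0042 -0.0848] grasp 61.3 0.295
top 5.05 tcp [ 0.462  -0.0971  0.145 ] F [-0.5  9.5 10.3] roller y,z,r [ 0.0108 -0.0905  0.042 ] 376 cheek mid -0.0005 0.2985 tilt [-0.004  -0.0848] grasp 61.2 0.298
scene 5.1 tcp [ 0.462  -0.0972  0.145 ] F [-0.4 10.2 10.9] roller y,z,r [ 0.0112 -0.0898  0.0391] 931 cheek mid -0.0013 0.2991 tilt [-0.0022 -0.0858] grasp 61.2 0.298
```

Request:
play_rows([
  [0, [0, 0, -0.002], 0],
  [0, [0, 0.001, -0.004], 0],
  [0, [0, 0.004, -0.004], 0],
  [0, [0, 0.01, -0.004], 0],
  [0, [0, 0.02, -0.004], 0],
  [0, [0, 0.03, -0.004], 0],
  [0, [0, 0.04, -0.004], 0],
  [0, [0, 0.046, -0.004], 0],
  [0, [0, 0.049, -0.004], 0],
  [0, [0, 0.05, -0.004], 0],
])

```text
time_s: 6.1
eef_pos: [0.4612, -0.1193, 0.146]
eef_rot: [-0.0, 1.0, -0.007, -0.0]
wrist_force: [0.2, 0.4, -8.1]
opening: 0.295
grasp_force: 59.2
```

Request:
play_rows([
  [0, [0, 0, 0], 0],
  [0, [0, 0, 0], 0],
])

```text
time_s: 6.3
eef_pos: [0.4613, -0.1191, 0.1461]
eef_rot: [0.0, 1.0, -0.007, -0.0]
wrist_force: [0.1, -0.1, -6.8]
opening: 0.296
grasp_force: 59.2
```

```bash
python3 - <<'E'
from h import *
rep(); rep()
rep("scene")
E
```

```text
top 6.35 tcp [ 0.4613 -0.119   0.1461] F [-0.5 -0.6 -7.7] roller y,z,r [ 0.0224 -0.0925  0.0426] 591 cheek mid -0.0015 0.2978 tilt [-0.0077 -0.0849] grasp 59.2 0.294
top 6.4 tcp [ 0.4613 -0.119   0.1461] F [-0.8 -0.2 -8. ] roller y,z,r [ 0.0218 -0.0929  0.0432] 591 cheek mid -0.0017 0.2979 tilt [-0.0055 -0.0848] grasp 59.2 0.292
scene 6.45 tcp [ 0.4613 -0.119   0.1461] F [-0.3  0.6 -7.3] roller y,z,r [ 0.0191 -0.0896  0.0378] 801 cheek mid -0.0022 0.2994 tilt [-0.0037 -0.0859] grasp 59.2 0.296
```

Request:
play_rows([
  [0, [0, 0, 0.002], 0],
  [0, [0, 0.001, 0.002], 0],
  [0, [0, 0.004, 0.002], 0],
  [0, [0, 0.009, 0.002], 0],
  [0, [0, 0.016, 0.002], 0],
  [0, [0, 0.025, 0.002], 0],
  [0, [0, 0.035, 0.002], 0],
  [0, [0, 0.045, 0.002], 0],
  [0, [0, 0.054, 0.002], 0],
  [0, [0, 0.061, 0.002], 0],
])

```text
time_s: 7.45
eef_pos: [0.461, -0.144, 0.1453]
eef_rot: [0.0, 1.0, -0.007, 0.0]
wrist_force: [-0.1, -0.3, -6.6]
opening: 0.296
grasp_force: 59.2
```

Request:
play_rows([
  [0, [0, 0.005, 0], 0],
  [0, [0, 0.008, 0], 0],
  [0, [0, 0.009, 0], 0],
  [0, [0, 0.009, 0], 0],
  [0, [0, 0.009, 0], 0],
])

```text
time_s: 7.95
eef_pos: [0.461, -0.1471, 0.1454]
eef_rot: [0.0, 1.0, -0.007, 0.0]
wrist_force: [-0.2, 0.6, -6.2]
opening: 0.297
grasp_force: 59.3
```

```bash
python3 - <<'E'
from h import *
rep(); rep()
rep("scene")
E
```

```text
top 8.0 tcp [ 0.461  -0.1471  0.1454] F [-0.2 -0.3 -6.4] roller y,z,r [ 0.0339 -0.0743  0.0247] 661 cheek mid 0.0001 0.2985 tilt [-0.0015 -0.0849] grasp 59.3 0.297
top 8.05 tcp [ 0.461  -0.1471  0.1454] F [ 0.3 -0.6 -6.2] roller y,z,r [ 0.0337 -0.0738  0.0245] 660 cheek mid -0.0002 0.2992 tilt [-0.0002 -0.085 ] grasp 59.3 0.293
scene 8.1 tcp [ 0.461  -0.1471  0.1454] F [-0.6 -0.5 -7.1] roller y,z,r [ 0.0196 -0.0889  0.0372] 801 cheek mid -0.0016 0.2986 tilt [ 0.0013 -0.0859] grasp 59.3 0.298
```

Request:
play_rows([
  [0, [0, -0.022, 0], 0],
  [0, [0, -0.07, 0], 0],
  [0, [0, -0.092, 0], 0],
  [0, [0, -0.092, 0], 0],
  [0, [0, -0.092, 0], 0],
  [0, [0, -0.092, 0], 0],
  [0, [0, -0.092, 0], 0],
])

```text
time_s: 8.8
eef_pos: [0.4614, -0.1107, 0.1452]
eef_rot: [0.0, 1.0, -0.007, -0.0]
wrist_force: [0.2, -0.4, -7.6]
opening: 0.294
grasp_force: 59.8
```

```bash
python3 - <<'E'
s=open('h.py').read()
s=s.replace('f=lambda a:np.hypot(Q[:,1]-a[0],Q[:,2]-a[1])-a[2]','f=lambda a:np.hypot(Q[:,1]-a[0],Q[:,2]-b-.053)-a[1]').replace('[np.median(Q[:,1]),b+.053,.042]','[np.median(Q[:,1]),.042]').replace('b=-0.144 ','b=-0.1455 ').replace('loss="soft_l1"','bounds=([-.15,.039],[.15,.046]),loss="soft_l1"')
open('h.py','w').write(s)
E
python3 - <<'E'
from h import *
rep(); rep("scene"); rep(); rep("scene")
E
```

```text
top 8.85 tcp [ 0.4614 -0.1107  0.1452] F [ 0.6 -1.5 -7.7] roller y,z,r [0.0073 0.0433] 362 cheek mid 0.0003 0.2994 tilt [-0.0002 -0.0851] grasp 59.8 0.294
scene 8.9 tcp [ 0.4614 -0.1107  0.1452] F [-0.3  0.2 -8.2] roller y,z,r [0.0086 0.0419] 985 cheek mid 0.0 0.3006 tilt [ 0.0009 -0.0867] grasp 59.8 0.3
top 8.95 tcp [ 0.4614 -0.1107  0.1452] F [-0.2 -0.5 -7. ] roller y,z,r [0.0074 0.0434] 368 cheek mid 0.0 0.2997 tilt [-0.0002 -0.0851] grasp 59.8 0.294
scene 9.0 tcp [ 0.4614 -0.1106  0.1453] F [-0.5 -0.5 -6.7] roller y,z,r [0.0084 0.0418] 982 cheek mid -0.0012 0.2992 tilt [ 0.0005 -0.0866] grasp 59.8 0.295
```

Request:
play_rows([
  [0, [0, -0.018, 0], 0],
  [0, [0, -0.036, 0], 0],
  [0, [0, -0.036, 0], 0],
  [0, [0, -0.036, 0], 0],
  [0, [0, -0.036, 0], 0],
  [0, [0, -0.036, 0], 0],
])

```text
time_s: 9.6
eef_pos: [0.4616, -0.096, 0.1452]
eef_rot: [0.0, 1.0, -0.007, -0.0]
wrist_force: [-0.2, 0.7, -7.6]
opening: 0.292
grasp_force: 59.9
```

```bash
python3 - <<'E'
from h import *
rep(); rep("scene"); rep(); rep("scene")
E
```

```text
top 9.65 tcp [ 0.4616 -0.096   0.1452] F [ 0.1 -0.4 -8.5] roller y,z,r [0.0016 0.0434] 243 cheek mid -0.0012 0.2983 tilt [ 0.0002 -0.0852] grasp 59.9 0.3
scene 9.7 tcp [ 0.4616 -0.096   0.1452] F [-0.1  0.1 -8.2] roller y,z,r [0.0025 0.042 ] 1071 cheek mid -0.0019 0.2969 tilt [-0.0003 -0.0867] grasp 59.9 0.298
top 9.75 tcp [ 0.4616 -0.096   0.1453] F [-0.5  0.5 -7.6] roller y,z,r [0.0007 0.044 ] 244 cheek mid -0.001 0.2984 tilt [ 0.0002 -0.0851] grasp 59.9 0.299
scene 9.8 tcp [ 0.4616 -0.096   0.1452] F [-0.5  0.1 -7.5] roller y,z,r [0.0025 0.0421] 1059 cheek mid -0.0015 0.2991 tilt [-0.0008 -0.0866] grasp 59.9 0.296
```

Request:
play_rows([
  [0, [0, 0, -0.001], 0],
  [0, [0, 0, -0.004], 0],
  [0, [0, 0, -0.009], 0],
  [0, [0, 0, -0.016], 0],
  [0, [0, 0, -0.025], 0],
  [0, [0, 0, -0.035], 0],
  [0, [0, 0, -0.045], 0],
  [0, [0, 0, -0.053], 0],
  [0, [0, 0, -0.058], 0],
  [0, [0, 0, -0.06], 0],
])

```text
time_s: 10.8
eef_pos: [0.4618, -0.096, 0.1696]
eef_rot: [0.0, 1.0, -0.007, 0.0]
wrist_force: [0.1, 0.5, -7.6]
opening: 0.299
grasp_force: 59.8
```

```bash
python3 - <<'E'
from h import *
rep("scene"); rep("scene"); rep()
E
```

```text
scene 10.85 tcp [ 0.4618 -0.096   0.1696] F [ 0.3  0.7 -6.6] roller y,z,r [0.0025 0.0421] 1109 cheek mid -0.0016 0.2985 tilt [ 0.0008 -0.0867] grasp 59.8 0.294
scene 10.9 tcp [ 0.4617 -0.0959  0.1694] F [-0.6 -0.2 -7.2] roller y,z,r [0.0025 0.0421] 1105 cheek mid -0.001 0.2995 tilt [-0.0006 -0.0866] grasp 59.8 0.295
top 10.95 tcp [ 0.4616 -0.0959  0.1692] F [-0.1 -0.6 -8.1] roller y,z,r [0.0015 0.0437] 254 cheek mid -0.0004 0.2983 tilt [-0.0015 -0.085 ] grasp 59.8 0.292
```

Roller static and board level. Up to 95 mm, then hold there.

Request:
play_rows([
  [0, [0, 0, -0.002], 0],
  [0, [0, 0, -0.008], 0],
  [0, [0, 0, -0.02], 0],
  [0, [0, 0, -0.04], 0],
  [0, [0, 0, -0.065], 0],
  [0, [0, 0, -0.09], 0],
  [0, [0, 0, -0.115], 0],
  [0, [0, 0, -0.135], 0],
  [0, [0, 0, -0.147], 0],
  [0, [0, 0, -0.15], 0],
])

```text
time_s: 11.95
eef_pos: [0.462, -0.0961, 0.2301]
eef_rot: [0.0, 1.0, -0.007, 0.001]
wrist_force: [0.1, -0.4, -7.8]
opening: 0.297
grasp_force: 59.8
```

Request:
play_rows([
  [0, [0, 0, 0], 0],
  [0, [0, 0, 0], 0],
  [0, [0, 0, 0], 0],
  [0, [0, 0, 0], 0],
  [0, [0, 0, 0], 0],
  [0, [0, 0, 0], 0],
  [0, [0, 0, 0], 0],
  [0, [0, 0, 0], 0],
  [0, [0, 0, 0], 0],
  [0, [0, 0, 0], 0],
])

```text
time_s: 12.95
eef_pos: [0.4617, -0.0959, 0.2293]
eef_rot: [0.0, 1.0, -0.007, 0.0]
wrist_force: [-1.0, 0.2, -7.7]
opening: 0.291
grasp_force: 59.8
```

```bash
python3 - <<'E'
from h import *
rep("scene"); rep("scene"); rep()
E
```

```text
scene 13.0 tcp [ 0.4616 -0.0959  0.2293] F [ 0.4  0.6 -8.7] roller y,z,r [0.0025 0.0422] 1221 cheek mid -0.0014 0.2994 tilt [ 0.0006 -0.0867] grasp 59.8 0.299
scene 13.05 tcp [ 0.4616 -0.0959  0.2293] F [-0.2  0.6 -7.4] roller y,z,r [0.0027 0.0421] 1217 cheek mid -0.0009 0.2997 tilt [-0.0005 -0.0868] grasp 59.8 0.297
top 13.1 tcp [ 0.4616 -0.0959  0.2293] F [ 0.8 -1.2 -7.9] roller y,z,r [-0.      0.0444] 290 cheek mid -0.0007 0.2986 tilt [-0.0008 -0.085 ] grasp 59.8 0.296
```

Request:
play_rows([
  [0, [0, 0, 0], 0],
  [0, [0, 0, 0], 0],
  [0, [0, 0, 0], 0],
  [0, [0, 0, 0], 0],
  [0, [0, 0, 0], 0],
  [0, [0, 0, 0], 0],
  [0, [0, 0, 0], 0],
  [0, [0, 0, 0], 0],
  [0, [0, 0, 0], 0],
  [0, [0, 0, 0], 0],
])

```text
time_s: 14.1
eef_pos: [0.4616, -0.0959, 0.2293]
eef_rot: [-0.0, 1.0, -0.007, 0.0]
wrist_force: [-0.7, 0.0, -7.1]
opening: 0.299
grasp_force: 59.8
```

Request:
play_rows([
  [0, [0, 0, 0], 0],
  [0, [0, 0, 0], 0],
  [0, [0, 0, 0], 0],
  [0, [0, 0, 0], 0],
  [0, [0, 0, 0], 0],
  [0, [0, 0, 0], 0],
  [0, [0, 0, 0], 0],
  [0, [0, 0, 0], 0],
  [0, [0, 0, 0], 0],
  [0, [0, 0, 0], 0],
])

```text
time_s: 15.1
eef_pos: [0.4616, -0.0959, 0.2293]
eef_rot: [-0.0, 1.0, -0.007, -0.0]
wrist_force: [0.1, -0.3, -7.6]
opening: 0.291
grasp_force: 59.8
```

Request:
play_rows([
  [0, [0, 0, 0], 0],
  [0, [0, 0, 0], 0],
  [0, [0, 0, 0], 0],
  [0, [0, 0, 0], 0],
  [0, [0, 0, 0], 0],
  [0, [0, 0, 0], 0],
  [0, [0, 0, 0], 0],
  [0, [0, 0, 0], 0],
  [0, [0, 0, 0], 0],
  [0, [0, 0, 0], 0],
])

```text
time_s: 16.1
eef_pos: [0.4616, -0.0959, 0.2293]
eef_rot: [0.0, 1.0, -0.007, 0.0]
wrist_force: [0.4, 0.3, -7.5]
opening: 0.295
grasp_force: 59.8
```

Request:
play_rows([
  [0, [0, 0, 0], 0],
  [0, [0, 0, 0], 0],
  [0, [0, 0, 0], 0],
  [0, [0, 0, 0], 0],
  [0, [0, 0, 0], 0],
  [0, [0, 0, 0], 0],
  [0, [0, 0, 0], 0],
  [0, [0, 0, 0], 0],
  [0, [0, 0, 0], 0],
  [0, [0, 0, 0], 0],
])

```text
time_s: 17.1
eef_pos: [0.4616, -0.0959, 0.2293]
eef_rot: [-0.0, 1.0, -0.007, -0.0]
wrist_force: [0.1, 0.9, -7.7]
opening: 0.299
grasp_force: 59.8
```

```bash
python3 - <<'E'
from h import *
rep("scene"); rep()
t=np.arange(71)/70; s=t**3*(10-15*t+6*t*t)
for k in range(7):
    d=s[10*k+1:10*k+11]-s[10*k]
    print([[0,[float(round(.102*v,4)),float(round(-.8415*v,4)),0],0] for v in d])
E
```

```text
scene 17.15 tcp [ 0.4617 -0.0959  0.2293] F [-0.4 -0.1 -7.1] roller y,z,r [0.0028 0.0422] 1211 cheek mid -0.0012 0.2989 tilt [ 0.001  -0.0868] grasp 59.8 0.295
top 17.2 tcp [ 0.4616 -0.0959  0.2293] F [ 0.1  0.2 -8. ] roller y,z,r [0.0003 0.0442] 296 cheek mid -0.0011 0.2988 tilt [-0.0004 -0.085 ] grasp 59.8 0.294
[[0, [0.0, -0.0, 0], 0], [0, [0.0, -0.0002, 0], 0], [0, [0.0001, -0.0006, 0], 0], [0, [0.0002, -0.0014, 0], 0], [0, [0.0003, -0.0027, 0], 0], [0, [0.0006, -0.0046, 0], 0], [0, [0.0009, -0.0072, 0], 0], [0, [0.0013, -0.0105, 0], 0], [0, [0.0018, -0.0146, 0], 0], [0, [0.0024, -0.0196, 0], 0]]
[[0, [0.0007, -0.0059, 0], 0], [0, [0.0015, -0.0127, 0], 0], [0, [0.0025, -0.0204, 0], 0], [0, [0.0035, -0.0292, 0], 0], [0, [0.0047, -0.0389, 0], 0], [0, [0.006, -0.0496, 0], 0], [0, [0.0074, -0.0613, 0], 0], [0, [0.009, -0.074, 0], 0], [0, [0.0106, -0.0876, 0], 0], [0, [0.0124, -0.1022, 0], 0]]
[[0, [0.0019, -0.0155, 0], 0], [0, [0.0039, -0.0318, 0], 0], [0, [0.0059, -0.049, 0], 0], [0, [0.0081, -0.0669, 0], 0], [0, [0.0104, -0.0855, 0], 0], [0, [0.0127, -0.1049, 0], 0], [0, [0.0151, -
[... 600 characters left out ...]
.1389, 0], 0], [0, [0.0189, -0.156, 0], 0], [0, [0.0209, -0.1723, 0], 0], [0, [0.0228, -0.1878, 0], 0]]
[[0, [0.0018, -0.0146, 0], 0], [0, [0.0034, -0.0282, 0], 0], [0, [0.005, -0.0409, 0], 0], [0, [0.0064, -0.0526, 0], 0], [0, [0.0077, -0.0633, 0], 0], [0, [0.0089, -0.073, 0], 0], [0, [0.0099, -0.0818, 0], 0], [0, [0.0109, -0.0895, 0], 0], [0, [0.0117, -0.0963, 0], 0], [0, [0.0124, -0.1022, 0], 0]]
[[0, [0.0006, -0.005, 0], 0], [0, [0.0011, -0.0091, 0], 0], [0, [0.0015, -0.0124, 0], 0], [0, [0.0018, -0.0149, 0], 0], [0, [0.002, -0.0168, 0], 0], [0, [0.0022, -0.0181, 0], 0], [0, [0.0023, -0.019, 0], 0], [0, [0.0024, -0.0194, 0], 0], [0, [0.0024, -0.0196, 0], 0], [0, [0.0024, -0.0196, 0], 0]]
```

Request:
play_rows([
  [0, [0, 0, 0], 0],
  [0, [0, -0.0002, 0], 0],
  [0, [0.0001, -0.0006, 0], 0],
  [0, [0.0002, -0.0014, 0], 0],
  [0, [0.0003, -0.0027, 0], 0],
  [0, [0.0006, -0.0046, 0], 0],
  [0, [0.0009, -0.0072, 0], 0],
  [0, [0.0013, -0.0105, 0], 0],
  [0, [0.0018, -0.0146, 0], 0],
  [0, [0.0024, -0.0196, 0], 0],
])

```text
time_s: 18.2
eef_pos: [0.4627, -0.088, 0.2293]
eef_rot: [0.0, 1.0, -0.007, 0.0]
wrist_force: [-0.2, 0.3, -7.2]
opening: 0.3
grasp_force: 59.8
```

Request:
play_rows([
  [0, [0.0007, -0.0059, 0], 0],
  [0, [0.0015, -0.0127, 0], 0],
  [0, [0.0025, -0.0204, 0], 0],
  [0, [0.0035, -0.0292, 0], 0],
  [0, [0.0047, -0.0389, 0], 0],
  [0, [0.006, -0.0496, 0], 0],
  [0, [0.0074, -0.0613, 0], 0],
  [0, [0.009, -0.074, 0], 0],
  [0, [0.0106, -0.0876, 0], 0],
  [0, [0.0124, -0.1022, 0], 0],
])

```text
time_s: 19.2
eef_pos: [0.4683, -0.0468, 0.2293]
eef_rot: [0.0, 1.0, -0.007, 0.0]
wrist_force: [-0.1, 0.2, -8.0]
opening: 0.298
grasp_force: 59.8
```

Request:
play_rows([
  [0, [0.0019, -0.0155, 0], 0],
  [0, [0.0039, -0.0318, 0], 0],
  [0, [0.0059, -0.049, 0], 0],
  [0, [0.0081, -0.0669, 0], 0],
  [0, [0.0104, -0.0855, 0], 0],
  [0, [0.0127, -0.1049, 0], 0],
  [0, [0.0151, -0.1248, 0], 0],
  [0, [0.0176, -0.1454, 0], 0],
  [0, [0.0202, -0.1664, 0], 0],
  [0, [0.0228, -0.1878, 0], 0],
])

```text
time_s: 20.2
eef_pos: [0.4785, 0.0284, 0.2293]
eef_rot: [0.0, 1.0, -0.007, 0.0]
wrist_force: [0.2, 0.1, -7.2]
opening: 0.298
grasp_force: 59.8
```

Request:
play_rows([
  [0, [0.0026, -0.0218, 0], 0],
  [0, [0.0053, -0.0439, 0], 0],
  [0, [0.008, -0.0662, 0], 0],
  [0, [0.0107, -0.0886, 0], 0],
  [0, [0.0135, -0.1112, 0], 0],
  [0, [0.0162, -0.1337, 0], 0],
  [0, [0.0189, -0.1562, 0], 0],
  [0, [0.0216, -0.1785, 0], 0],
  [0, [0.0243, -0.2006, 0], 0],
  [0, [0.027, -0.2224, 0], 0],
])

```text
time_s: 21.2
eef_pos: [0.4905, 0.1172, 0.2293]
eef_rot: [0.0, 1.0, -0.007, -0.0]
wrist_force: [-0.9, 1.0, -7.2]
opening: 0.296
grasp_force: 59.8
```

Request:
play_rows([
  [0, [0.0026, -0.0214, 0], 0],
  [0, [0.0051, -0.0424, 0], 0],
  [0, [0.0076, -0.063, 0], 0],
  [0, [0.0101, -0.0829, 0], 0],
  [0, [0.0124, -0.1023, 0], 0],
  [0, [0.0147, -0.1209, 0], 0],
  [0, [0.0168, -0.1389, 0], 0],
  [0, [0.0189, -0.156, 0], 0],
  [0, [0.0209, -0.1723, 0], 0],
  [0, [0.0228, -0.1878, 0], 0],
])

```text
time_s: 22.2
eef_pos: [0.5006, 0.192, 0.2293]
eef_rot: [0.0, 1.0, -0.007, -0.0]
wrist_force: [0.0, -0.3, -7.3]
opening: 0.297
grasp_force: 59.8
```

Request:
play_rows([
  [0, [0.0018, -0.0146, 0], 0],
  [0, [0.0034, -0.0282, 0], 0],
  [0, [0.005, -0.0409, 0], 0],
  [0, [0.0064, -0.0526, 0], 0],
  [0, [0.0077, -0.0633, 0], 0],
  [0, [0.0089, -0.073, 0], 0],
  [0, [0.0099, -0.0818, 0], 0],
  [0, [0.0109, -0.0895, 0], 0],
  [0, [0.0117, -0.0963, 0], 0],
  [0, [0.0124, -0.1022, 0], 0],
])

```text
time_s: 23.2
eef_pos: [0.5061, 0.2325, 0.2293]
eef_rot: [-0.0, 1.0, -0.007, -0.0]
wrist_force: [0.1, -0.5, -8.1]
opening: 0.297
grasp_force: 59.8
```

Request:
play_rows([
  [0, [0.0006, -0.005, 0], 0],
  [0, [0.0011, -0.0091, 0], 0],
  [0, [0.0015, -0.0124, 0], 0],
  [0, [0.0018, -0.0149, 0], 0],
  [0, [0.002, -0.0168, 0], 0],
  [0, [0.0022, -0.0181, 0], 0],
  [0, [0.0023, -0.019, 0], 0],
  [0, [0.0024, -0.0194, 0], 0],
  [0, [0.0024, -0.0196, 0], 0],
  [0, [0.0024, -0.0196, 0], 0],
])

```text
time_s: 24.2
eef_pos: [0.5071, 0.2401, 0.2293]
eef_rot: [0.0, 1.0, -0.007, -0.0]
wrist_force: [-0.6, 1.0, -6.3]
opening: 0.295
grasp_force: 59.8
```

```bash
python3 - <<'E'
from h import *
rep("scene"); rep(); rep("scene")
E
```

```text
scene 24.25 tcp [0.5071 0.2401 0.2293] F [ 0.5 -0.1 -8.8] roller y,z,r [0.0019 0.0417] 1308 cheek mid -0.0005 0.3017 tilt [-0.0008 -0.0868] grasp 59.8 0.297
top 24.3 tcp [0.5071 0.2401 0.2293] F [ 0.4 -0.1 -8.3] roller y,z,r [0.0009 0.0413] 1704 cheek mid -0.0245 0.2534 tilt [ 0.0001 -0.0854] grasp 59.8 0.298
scene 24.35 tcp [0.5071 0.2401 0.2293] F [-0.  -0.1 -8.2] roller y,z,r [0.0019 0.0416] 1291 cheek mid -0.0026 0.2993 tilt [ 0.0026 -0.0865] grasp 59.8 0.299
```

Request:
play_rows([
  [0, [0, 0, 0], -0.001],
  [0, [0, 0, 0], -0.003],
  [0, [0, 0, 0], -0.0065],
  [0, [0, 0, 0], -0.011],
  [0, [0, 0, 0], -0.0155],
  [0, [0, 0, 0], -0.02],
  [0, [0, 0, 0], -0.0245],
  [0, [0, 0, 0], -0.0275],
  [0, [0, 0, 0], -0.0295],
  [0, [0, 0, 0], -0.0303],
])

```text
time_s: 25.35
eef_pos: [0.5071, 0.2401, 0.2293]
eef_rot: [-0.0, 0.999, 0.041, -0.0]
wrist_force: [0.5, 0.5, -7.8]
opening: 0.3
grasp_force: 59.8
```

Request:
play_rows([
  [0, [0, 0, 0.001], 0],
  [0, [0, 0, 0.004], 0],
  [0, [0, 0, 0.01], 0],
  [0, [0, 0, 0.02], 0],
  [0, [0, 0, 0.032], 0],
  [0, [0, 0, 0.045], 0],
  [0, [0, 0, 0.057], 0],
  [0, [0, 0, 0.067], 0],
  [0, [0, 0, 0.073], 0],
  [0, [0, 0, 0.075], 0],
])

```text
time_s: 26.35
eef_pos: [0.507, 0.2401, 0.1989]
eef_rot: [0.0, 0.999, 0.041, -0.0]
wrist_force: [-1.0, 0.7, -8.3]
opening: 0.301
grasp_force: 59.7
```

```bash
python3 - <<'E'
from h import *
c,W=rep("scene"); cv2.imwrite("pics/s2.png",c["image"][:,:,::-1]); c,W=rep(); cv2.imwrite("pics/t2.png",c["image"][:,:,::-1])
o,r=tool(); print(r.as_matrix().round(4)[:,0])
E
```

```text
scene 26.4 tcp [0.507  0.2401 0.199 ] F [-0.2 -0.2 -8.1] roller y,z,r [0.0011 0.0411] 1289 cheek mid -0.0023 0.2994 tilt [ 0.0008 -0.0865] grasp 59.8 0.297
top 26.45 tcp [0.5071 0.2401 0.1992] F [ 0.2 -0.8 -8.2] roller y,z,r [0.0003 0.0408] 1518 cheek mid -0.033 0.2363 tilt [-0.0004 -0.0856] grasp 59.8 0.292
[ 9.967e-01  8.140e-02 -1.000e-04]
```

View pics/s2.png

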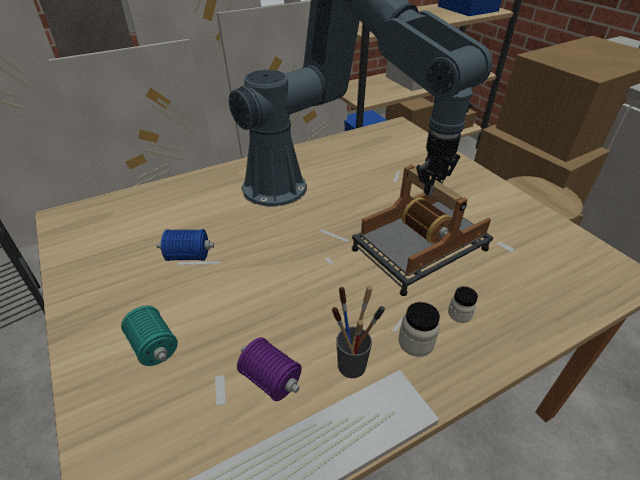

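The view shows the board square and central just over the rack at about (425,240), with the roller under the bar at (428,215) and the jars and cup unmoved. Lower the last ~4 mm slowly.

Request:
play_rows([
  [0, [0, 0, 0.001], 0],
  [0, [0, 0, 0.002], 0],
  [0, [0, 0, 0.003], 0],
  [0, [0, 0, 0.004], 0],
  [0, [0, 0, 0.005], 0],
  [0, [0, 0, 0.006], 0],
  [0, [0, 0, 0.007], 0],
  [0, [0, 0, 0.008], 0],
  [0, [0, 0, 0.0085], 0],
  [0, [0, 0, 0.0085], 0],
])

```text
time_s: 27.45
eef_pos: [0.5071, 0.2401, 0.1958]
eef_rot: [0.0, 0.999, 0.041, -0.0]
wrist_force: [0.4, -0.9, -7.1]
opening: 0.297
grasp_force: 59.8
```

Request:
play_rows([
  [0, [0, 0, 0.0005], 0],
  [0, [0, 0, 0.001], 0],
  [0, [0, 0, 0.0015], 0],
  [0, [0, 0, 0.002], 0],
  [0, [0, 0, 0.0025], 0],
  [0, [0, 0, 0.0025], 0],
])

```text
time_s: 28.05
eef_pos: [0.5071, 0.2401, 0.1952]
eef_rot: [0.0, 0.999, 0.041, 0.0]
wrist_force: [-2.5, -0.8, -4.7]
opening: 0.292
grasp_force: 60.0
```

```bash
python3 - <<'E'
from h import *
rep("scene"); rep("scene")
E
```

```text
scene 28.1 tcp [0.5071 0.2401 0.1952] F [-2.4 -1.2 -4.2] roller y,z,r [0.0015 0.0412] 1284 cheek mid -0.0027 0.299 tilt [ 0.0023 -0.0866] grasp 60.0 0.292
scene 28.15 tcp [0.5071 0.2401 0.1952] F [-2.1 -0.5 -4.3] roller y,z,r [0.0015 0.0413] 1292 cheek mid -0.0029 0.2987 tilt [ 0.0024 -0.0864] grasp 60.0 0.29
```

Request:
play_rows([
  [0, [0, 0, 0.0005], 0],
  [0, [0, 0, 0.001], 0],
  [0, [0, 0, 0.0015], 0],
  [0, [0, 0, 0.002], 0],
  [0, [0, 0, 0.0025], 0],
  [0, [0, 0, 0.0025], 0],
])

```text
time_s: 28.75
eef_pos: [0.5072, 0.2402, 0.1951]
eef_rot: [0.0, 0.999, 0.041, 0.0]
wrist_force: [-5.8, -1.9, 4.9]
opening: 0.299
grasp_force: 61.3
```

```bash
python3 - <<'E'
from h import *
rep("scene")
E
```

```text
scene 28.8 tcp [0.5072 0.2401 0.1952] F [-6.8 -2.4  4.6] roller y,z,r [0.0016 0.0414] 1298 cheek mid -0.0031 0.2995 tilt [ 0.0022 -0.0866] grasp 61.3 0.292
```

Request:
play_rows([
  [0, [0, 0, -0.001], 0],
  [0, [0, 0, -0.001], 0],
  [27, [0, 0, -0.001], 0],
  [29, [0, 0, -0.001], 0],
  [33, [0, 0, -0.001], 0],
  [40, [0, 0, -0.001], 0],
  [50, [0, 0, -0.001], 0],
  [65, [0, 0, -0.001], 0],
  [80, [0, 0, -0.001], 0],
  [85, [0, 0, -0.001], 0],
])

```text
time_s: 29.8
eef_pos: [0.5071, 0.2402, 0.1943]
eef_rot: [-0.0, 0.999, 0.041, 0.0]
wrist_force: [0.1, -0.3, 0.4]
opening: 0.998
grasp_force: 0.0
```

```bash
python3 - <<'E'
from h import *
c,W=rep("scene"); rep("top")
E
```

```text
scene 29.85 tcp [0.5071 0.2401 0.1943] F [-0.4  0.5  0.2] roller y,z,r [0.0022 0.0422] 1315 cheek mid -0.0025 0.3001 tilt [ 0.0009 -0.086 ] grasp 0.0 0.993
top 29.9 tcp [0.5072 0.2401 0.1943] F [0.1 0.7 0.4] roller y,z,r [0.0012 0.042 ] 1313 cheek mid -0.0332 0.2349 tilt [ 0.001  -0.0845] grasp 0.0 0.998
```

Released with the roller at rest. Withdraw straight up, then back off.

Request:
play_rows([
  [85, [0, 0, -0.02], 0],
  [85, [0, 0, -0.06], 0],
  [85, [0, 0, -0.12], 0],
  [85, [0, 0, -0.2], 0],
  [85, [0, 0, -0.28], 0],
  [85, [0, 0, -0.33], 0],
  [85, [0, 0, -0.33], 0],
  [85, [0, 0, -0.33], 0],
  [85, [0, 0, -0.33], 0],
  [85, [0, 0, -0.33], 0],
])

```text
time_s: 30.9
eef_pos: [0.5065, 0.24, 0.3247]
eef_rot: [0.0, 0.999, 0.041, -0.001]
wrist_force: [-0.3, 0.4, -0.5]
opening: 0.996
grasp_force: 0.0
```

Request:
play_rows([
  [85, [0, 0.1, 0], 0],
  [85, [0, 0.2, 0], 0],
  [85, [0, 0.3, 0], 0],
  [85, [0, 0.4, 0], 0],
  [85, [0, 0.5, 0], 0],
  [85, [0, 0.6, 0], 0],
  [85, [0, 0.65, 0], 0],
  [85, [0, 0.65, 0], 0],
  [85, [0, 0.65, 0], 0],
])

```text
time_s: 31.8
eef_pos: [0.528, -0.019, 0.3254]
eef_rot: [-0.0, 0.999, 0.04, -0.001]
wrist_force: [-1.1, -0.1, -0.2]
opening: 0.999
grasp_force: 0.0
```

```bash
python3 - <<'E'
from h import *
c,W=cloud(); cv2.imwrite("pics/t3.png",c["image"][:,:,::-1]); Z=W[...,2]
near=(abs(W[...,0]-.5055)<.14)&(abs(W[...,1]-.24)<.2)
P=W[clean(near&(Z>.1)&(Z<.12))]; print("cheeks",rect(P))
P=W[clean(near&(Z>.22)&(Z<.24))]; print("bar",rect(P))
P=W[clean(near&(abs(W[...,0]-.5055)<.05)&(Z>.14)&(Z<.152))]; print("roller top",rect(P),P[:,2].max())
E
```

```text
cheeks [0.5071 0.2402 0.2009 0.3011 4.7093]
bar [0.531  0.2429 0.1583 0.0301 3.2036]Traceback (most recent call last):
  File "<stdin>", line 6, in <module>
    return umr_maximum(a, axis, None, out, keepdims, initial, where)
ValueError: zero-size array to reduction operation maximum which has no identity
```

View pics/t3.png

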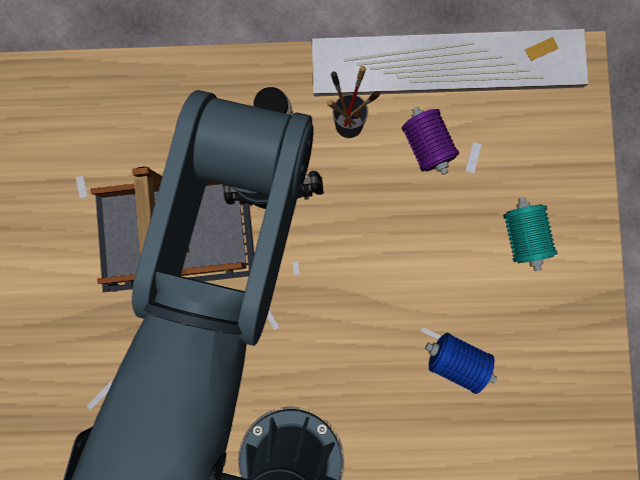

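The top view shows the board square on the rack at (170,230), within 2 mm and 0.1° of it, with the arm clear. One last roller check from the scene camera, then hand in.

```bash
python3 - <<'E'
from h import *
for _ in range(2):
    c,W=cloud("scene"); L=(W-[.507,.2402,.05])@np.c_[[.9967,.0814,0],[-.0814,.9967,0],[0,0,1]]
    Q=L[clean((abs(L[...,0])<.068)&(abs(L[...,1])<.145)&(L[...,2]>.035)&(L[...,2]<.112))]
    y=least_squares(lambda a:np.hypot(Q[:,1]-a[0],Q[:,2]-.053)-a[1],[0,.042],loss="soft_l1",f_scale=.002).x; print(y,len(Q))
if abs(y[0])<.02: print(hand_in())
E
```

```text
[0.00121484 0.04112124] 1283
[0.00142256 0.04110737] 1297
the job is handed in; nothing more can be done
None
```

The job is handed in: the board lies square and central on the rack (within about 2 mm and 0.1°), let go, with the roller at rest about 1 mm off the middle line after about 15 s in the air.

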